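# Free the pawl and lower the ratchet hold-down arm

### The arm

A 6-joint arm with a two-finger parallel gripper is mounted at the origin on the work surface. World frame = base frame: x ahead of the robot, y to its left, z up, the work surface at z = 0. Lengths are in m, angles in rad, forces in N, time in s.
With the tool pointing down it reaches from about 0.4 to 0.825 m from the base axis. Payload 7 kg.
Tool frame: the origin (TCP) lies on the centre line of the jaws, within the pads' length; the fingertips stand 22 mm ahead of it and the grasp point (between the pads) lies 3 mm ahead of it; z points along the fingers, y is the line along which they close (so a half turn about z gives the same grasp; the last joint's range is limited). The gripper opens to 88 mm and grips with 3 to 60 N. Pads are 19 mm wide; open, the fingers measure 130 mm over their backs; the gripper's body (78 mm by 193 mm) begins 47 mm behind the grasp point.
Start: joints at [1.433, 0.359, 0.012, 0, -1.224, -0.288], TCP at [0.279, 0.615, 0.249] pointing down, gripper open.
Joint ranges: [-3.07, 3.07], [-1.43, 2.12], [-1.02, 1.25], [-3.03, 1.67], [-3.05, -0], [-3.03, 3.03]. Speed limits (rad/s): [2.39, 2.39, 3.01, 3.14, 3.14, 3.14].

### API

Orientations are given as [roll, pitch, yaw] about the fixed x, y, z axes, in that order (R = Rz(yaw) Ry(pitch) Rx(roll)).
In Python, from station import monitor, viewer, order gives the robot as it stands. The module is installed in compiled form; this text tells all that it offers.
- The arm moves only by the tool servo_tool, never from a script. Its argument "targets" is a list of rows, each an object with "angular": the turn, a rotation vector about the tool's x, y, z in degrees, a list of three; "xyz": the shift along the tool's x, y, z in cm, a list of three; "claw": the finger opening in cm, from 0 to 8.76. A call has 1 to 20 rows; each row shifts and turns the commanded pose from where the row before left it, along the tool's axes as they then stand; what a row does not reach is not made up. A row lasts 1/10 s, in which the tool goes at most 50 mm and 8.59 degrees, less where a joint would pass 70% of its speed; a pose out of reach is approached as far as the arm can. A call is refused whole if a number of a shift passes 5 or a number of a turn 8.59, either way. A call with a gripper value outside its range is refused whole. The fingers move at their own pace and stop on an object; "force" is the grip in N (left out, the last holds). Time passes only in rows, so rows that do not move let the fingers close. It gives the time, the measured TCP pose, the force, the opening and the grip force at its end, in the units of the state.
- monitor.get_state(): the state, without advancing time (a new reading comes with each control period).
- viewer.grab_frame(name): name is "side" or "top"; returns a dict with "color" (384x512x3 uint8, blue, green, red), "fovy" (degrees; the focal length in pixels is half the picture's height over the tangent of half this angle, whatever the lens; pixels are square), "cx", "cy" (the principal point, pixels), "R" (3x3) and "t" (3): a world point X has camera coordinates R X + t. Camera axes: x right, y down, z forward; pixel columns grow to the right and rows downward; lengths in m; the calibration is good to about 2 mm. A picture is of the moment at which its call begins. There is no depth.
- order.job_done(): hands the job in; it is judged then, once.
The state is a dict: "t": time; "q": joint angles; "qd": joint speeds; "joint_efforts": joint torques, N m; "eef_pos": TCP position; "ee_rot": TCP orientation; "force": force on the tool from outside, world axes, zero at the start; "moment": the same for the moment, N m; "width": finger opening in m; "gripper_force": force on a finger pad.
Only numpy, scipy, OpenCV 4.12 (cv2) and the standard library are available. Lean on these libraries where they do the work, as an engineer would, in place of code of your own. Each camera call takes 0.05 s, during which the arm holds its last target. There are 200 camera calls.

### The job

Get the punch holder held for measuring: with your fingertips press the red thumb tab of the clamp's ratchet pawl all the way down, so that the pawl comes free of the teeth and stays free, then push the arm's orange cross-bar down past the teeth until its rubber pad rests on the punch holder in the V-block. Do not force the arm against the engaged pawl, pick nothing up, keep the punch holder in its seat and leave everything else on the granite plate where it stands; finish with the hand clear.

Things in the scene. Friction and masses are not known exactly. Their poses are not given: they have to be found in the camera images.
- clamp: Ratchet hold-down clamp, fixed to the granite plate: dark steel base 310 x 90 x 12 mm (x by y) carrying, from its -x end to its +x end, a steel V-block, two blue cheeks with the arm's hinge, and the pawl. Origin at the centre of the base's underside, on the plate's top face (50 mm above the table). Its own x axis runs from the arm's free end towards the pawl's tab, y across, z up. Everything that moves on it swings in its x-z plane (y = 0).
- lever_hinge (a point): Hinge axis of the arm, 100 mm above the base's underside; the axis is level, along the clamp's y. Its frame is turned as the clamp's.
- lever_bar (a point): Centre of the orange cross-bar at the arm's free end, where the arm is pushed: a round bar 20 mm thick, 60 mm long, level, along the clamp's y, 150 mm from the hinge axis. It rides on an arc about the hinge and stands on the clamp's -x side of it.
- holddown (a joint): Angle of the arm, rad: 0 = fully raised, its cross-bar 0.87 rad above level as seen from the hinge; grows as the arm goes down; 0.87 = arm level with its rubber pad just on the punch holder (end stop at 0.90). It starts between 0 and 0.10. The hinge is stiff and the arm stays wherever it is left; with the pawl free, 2 to 6 N on the cross-bar moves it. With the pawl in, the next tooth stops it at about 0.13 (up to 0.17 under a 10 N push; it must not be forced further).
- pawl_pivot (a point): Pivot axis of the pawl, 52 mm above the base's underside, 34 mm from the arm's hinge towards the clamp's +x, along the clamp's y. Its frame is turned as the clamp's.
- pawl_tab (a point): Centre of the upper face of the pawl's red thumb tab (32 mm along x, 36 mm along y), 75 mm from the pawl pivot on the clamp's +x side. Pressing it down turns the pawl about its pivot and pulls its brass nose away from the teeth. Measured from the pivot it stands 0.30 rad above level when the pawl is in and 0.12 rad below level when fully down.
- pawl (a joint): Angle of the pawl, rad: 0 = nose in the ratchet teeth (the start); grows as the tab is pressed down; the nose is clear of the teeth above about 0.2; 0.42 = tab fully down at its stop. The pivot is stiff, without a return spring: the pawl stays wherever it is left. About 2 to 3 N on the tab moves it.
- punch_seat (a point): Axis of the V-block's seat, half-way along it, 55 mm above the base's underside and 85 mm from the arm's hinge towards the clamp's -x. Here the middle of the punch holder belongs.
- punch_holder: Ground steel punch holder lying loose in the V-block, across the clamp: 26 mm diameter, shank 74 mm long plus a bright tip of 30 mm at its +y end; its own y is its axis. Origin on its axis, 1 mm from the middle of the shank.
- canister: Bystander: screw-top aluminium canister of gauge balls, upright, 63 mm diameter, 70 mm tall; origin at the centre of its underside.
- plug_gauge: Bystander: thread plug gauge lying on its side, knurled brass handle 22 mm diameter, 100 mm long in all; origin under its middle.
- flat_case: Bystander: black anodised optical flat case, 70 x 70 x 24 mm, lying flat; origin at the centre of its underside.
- spare_holder: Bystander: second ground steel punch holder, standing upright, 26 mm diameter, 104 mm tall; origin at the centre of its underside.
- block_box: Bystander: dark wooden gauge block box, 140 x 70 x 30 mm; origin at the centre of its underside.
- loupe: Bystander: black eye loupe, upright, 38 mm diameter, 36 mm tall; origin at the centre of its underside.

How it is judged:
On the way, in this order (a step that is already met when the one before it is completed fails the run):
1. the pawl's tab is pressed down and its nose is out of the teeth, with the arm still up (value of joint pawl above 0.32 rad and value of joint holddown below 0.3 rad), for 0.1 s.
2. the arm is pushed down until its pad is on the punch holder (value of joint holddown above 0.835 rad), for 0.2 s.
At the end, for the whole second after the job is handed in: The arm is down (joint above 0.835 rad: pad within about 3 mm of, or on, the punch holder), the pawl still free (above 0.25 rad), the punch holder at rest in the V-block within 12 mm of the seat's middle and 0.08 rad of its axis (value of joint holddown above 0.835 rad and value of joint pawl above 0.25 rad and distance between punch_holder and punch_seat below 0.012 m and angle between the y axis of punch_holder and the y axis of clamp, either way round below 0.08 rad and linear speed of punch_holder below 0.02 m/s and velocity of joint holddown below 0.05 rad/s); the robot touches nothing.
It fails at once if the pawl or the arm is pushed with the robot's arm or the hand's body instead of the fingers (contact force between the arm and pawl above 3 N or contact force between the arm and holddown above 3 N).
It fails at once if the arm is forced past a tooth while the pawl is still engaged (value of joint holddown above 0.2 rad and value of joint pawl below 0.12 rad).
It fails at once if the arm is pushed hard (over 40 N) against the engaged pawl (contact force between the fingers and holddown above 40 N and value of joint pawl below 0.12 rad).
It fails at once if the punch holder is lifted or pushed out of its seat (z of punch_holder in the frame of punch_seat above 0.008 m or distance of punch_holder from where it was at the start of the episode above 0.015 m).
It fails at once if a bystander is moved by more than 15 mm (distance of any of canister, plug_gauge, flat_case, spare_holder, block_box, loupe from where it was at the start of the episode above 0.015 m).
It also fails if it takes over 42 s, if anything falls off the work surface, if the arm or the gripper's body presses on something with over 40 N, if the wrist force passes 120 N, or if a joint passes its speed limit or range.

## Working session

There is one attempt and no reset: what is moved stays moved. The work goes in short steps, Python scripts to look and compute and a tool call to move; the robot and the scene stay as the last step left them, time stands still between calls to the robot, and variables do not carry over. Pictures are saved under pics/ and viewed, at most 10 in all, crops included, and the job is handed in when it is done.

Besides the shell and the picture viewer there is one more tool, called as name(argument=value, ...), one argument or row to a line, values as JSON. servo_tool: Moves the arm, as the interface text tells. Its arguments: {"type":"object","properties":{"targets":{"type":"array"},"force":{"type":"number"}},"required":["targets"]}

```bash
mkdir -p pics; cat > h.py <<'E'
import numpy as np, cv2
from station import monitor, viewer, order
def grab(n):
    f=viewer.grab_frame(n); f['f']=f['color'].shape[0]/2/np.tan(np.radians(f['fovy'])/2)
    f['R']=np.array(f['R']); f['t']=np.array(f['t']); return f
def ray(f,u,v):
    d=f['R'].T@np.array([(u-f['cx'])/f['f'],(v-f['cy'])/f['f'],1]); return -f['R'].T@f['t'], d/np.linalg.norm(d)
def onz(f,u,v,z):
    c,d=ray(f,u,v); return c+d*(z-c[2])/d[2]
def proj(f,X):
    p=f['R']@np.array(X)+f['t']; return f['f']*p[0]/p[2]+f['cx'], f['f']*p[1]/p[2]+f['cy']
def tri(f,a,g,b):
    c1,d1=ray(f,*a); c2,d2=ray(g,*b)
    s=np.linalg.lstsq(np.c_[d1,-d2],c2-c1,rcond=None)[0]
    p,q=c1+s[0]*d1,c2+s[1]*d2; return (p+q)/2, np.linalg.norm(p-q)
def blob(f,lo,hi):
    h=cv2.cvtColor(f['color'],cv2.COLOR_BGR2HSV); m=cv2.inRange(h,np.array(lo),np.array(hi))
    n,l,s,c=cv2.connectedComponentsWithStats(m)
    return sorted([(int(s[i,4]),c[i].round(1).tolist(),s[i,:4].tolist()) for i in range(1,n) if s[i,4]>25],reverse=True)[:4],m
E
python3 - <<'E'
from h import *
s=monitor.get_state(); print(s)
for n in('side','top'):
    f=grab(n); cv2.imwrite(f'pics/{n}0.png',cv2.resize(f['color'],(800,600),interpolation=cv2.INTER_CUBIC))
    c,d=ray(f,f['cx'],f['cy']); print(n,f['f'],f['cx'],f['cy'],c,d)
    for k,lo,hi in(('red',(0,150,60),(5,255,255)),('red2',(172,150,60),(180,255,255)),('orange',(7,150,100),(20,255,255)),('blue',(100,120,40),(125,255,255))):
        print(k,blob(f,lo,hi)[0])
E
```

```text
{'t': 0.0, 'q': array([ 1.43307442e+00,  3.59381021e-01,  1.10661761e-02, -3.73689991e-04,
       -1.22415029e+00, -2.88120658e-01]), 'qd': array([ 1.22990749e-03,  7.14391645e-05,  1.87543155e-04, -4.22034209e-04,
       -4.64914652e-04, -3.44836445e-04]), 'joint_efforts': array([-7.85475295e-04, -5.82718956e+01,  2.93055832e+01,  6.99716449e+00,
        6.88796034e-03, -1.61645589e-04]), 'eef_pos': array([0.27864636, 0.61428341, 0.24762542]), 'ee_rot': array([ 3.13989280e+00, -1.37429921e-04, -4.25969702e-01]), 'force': array([-0.03479979, -0.14225245,  0.2036342 ]), 'moment': array([ 0.00454773, -0.00274762, -0.05404329]), 'gripper_force': 0.0, 'width': 0.0875817242006549}
side 371.8794848322182 261.43596143543175 196.7297697223607 [ 0.23548568 -0.5558354   0.90022405] [ 0.37898545  0.57288549 -0.7267546 ]
red [(124, [215.6, 186.1], [209, 181, 15, 12])]
red2 []
orange [(9160, [72.0, 69.2], [0, 0, 128, 153]), (665, [19.0, 69.4], [0, 29, 41, 72]), (418, [198.1, 142.1], [179, 131, 41, 23]), (244, [4.8, 151.1], [0, 136, 15, 28])]
blue [(1159, [279.7, 135.4], [252, 115, 52, 43]), (64, [219.3, 218.4], [217, 207, 6, 23])]
top 439.391508780863 261.58929040749246 194.14522393134578 [ 0.38940971 -0.00386891  1.70382323] [ 1.47816667e-01 -3.05778595e-04 -9.89014732e-01]
red [(84, [214.0, 214.8], [209, 210, 11, 11])]
red2 []
orange [(94, [269.8, 225.3], [266, 217, 9, 18])]
blue [(1200, [169.4, 127.2], [143, 114, 52, 26])]
```

View pics/side0.png

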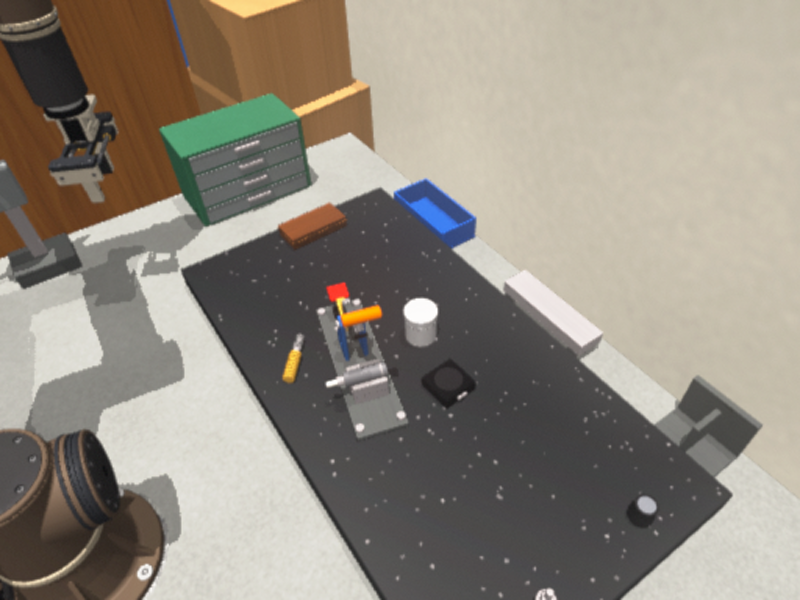

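View pics/top0.png

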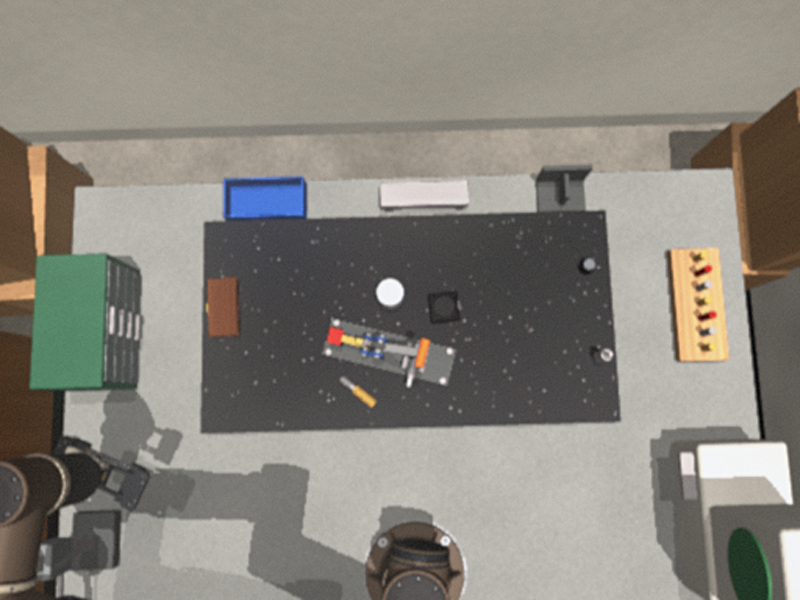

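The side view shows the red tab at about (216,186) px in the 512 frame and the orange bar at about (231,201). In the top view they are at (214,215) and (270,225). The clamp's +x points to world +y and slightly towards +x. I'll triangulate both points.

```bash
python3 - <<'E'
from h import *
f=grab('side'); g=grab('top')
def mk(f,roi,lo,hi):
    h=cv2.cvtColor(f['color'],cv2.COLOR_BGR2HSV); m=cv2.inRange(h,np.array(lo),np.array(hi)); z=np.zeros_like(m); x0,y0,x1,y1=roi; z[y0:y1,x0:x1]=m[y0:y1,x0:x1]
    n,l,s,c=cv2.connectedComponentsWithStats(z); i=1+np.argmax(s[1:,4]); 
    r=cv2.minAreaRect(np.argwhere(l==i)[:,::-1].astype(np.float32)); print(s[i],c[i],r); return c[i]
R=((0,150,60),(5,255,255)); O=((6,170,120),(17,255,255))
a=mk(f,(195,170,260,220),*R); b=mk(g,(195,195,290,250),*R)
T,e=tri(f,a,g,b); print('tab',T,e, onz(f,*a,.122),onz(g,*b,.122))
a=mk(f,(215,190,250,215),*O); b=mk(g,(240,195,290,250),*O)
B,e=tri(f,a,g,b); print('bar',B,e)
yaw=np.arctan2(*(T-B)[1::-1]); print('yaw',yaw,'d',np.linalg.norm((T-B)[:2]))
# bolts / base corners for yaw
for n,F in(('s',f),('t',g)):
    c=F['color']; u=(190,165,290,290) if n=='s' else (195,190,305,260)
    k=7
    cv2.imwrite(f'pics/crop_{n}.png',cv2.resize(c[u[1]:u[3],u[0]:u[2]],None,fx=4.5 if n=='s' else 7,fy=4.5 if n=='s' else 7,interpolation=cv2.INTER_CUBIC))
E
```

```text
[209 181  15  12 123] [215.61788618 186.00813008] ((215.79412841796875, 186.17648315429688), (9.943960189819336, 13.096923828125), 75.96376037597656)
[209 210  11  11  83] [214.01204819 214.71084337] ((214.00942993164062, 214.7169952392578), (8.653715133666992, 9.615238189697266), 15.945395469665527)
tab [0.55491253 0.16967636 0.12561432] 0.001262586883940091 [0.55579354 0.17324559 0.122     ] [0.55588784 0.16985862 0.122     ]
[219 195  26  14  81] [231.77777778 203.9382716 ] ((231.85617065429688, 203.38357543945312), (7.696734428405762, 25.573020935058594), 65.55604553222656)
[266 217   9  18  77] [269.81818182 225.42857143] ((269.7641296386719, 225.57546997070312), (4.53289794921875, 17.71950912475586), 15.945395469665527)
bar [ 0.5006691  -0.02832432  0.25832758] 0.00019706619242250347
yaw 1.303401152718791 d 0.20529642156067587
```

View pics/crop_t.png

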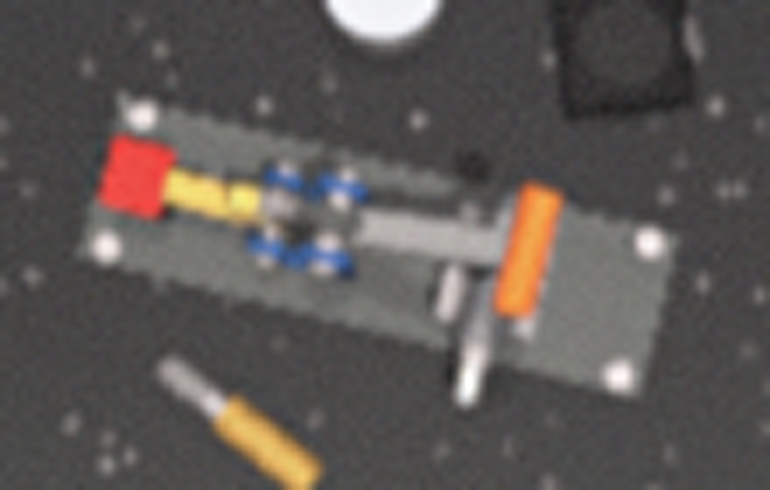

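View pics/crop_s.png

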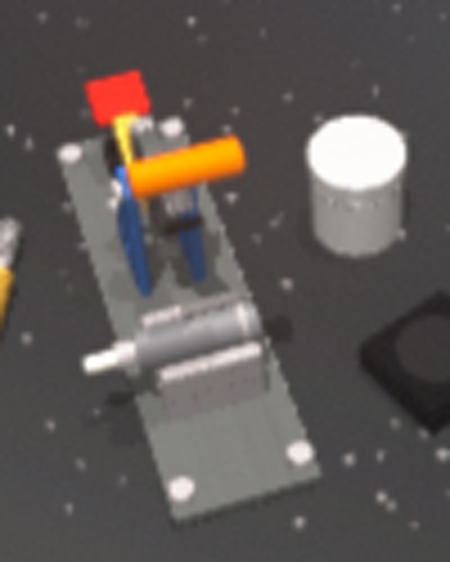

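The bar height (0.258) and the tab height (0.126) match the stated geometry, and the bar-to-tab distance agrees to within 3 mm. The bolt lines give a clamp yaw of about 1.32. I'll move above the tab with the fingers closed and the jaw line along the clamp's y.

servo_tool(
  targets=[
    {"xyz":[4,2.6,0],"angular":[0,0,0],"claw":0},
    {"xyz":[4,2.6,0],"angular":[0,0,0],"claw":0},
    {"xyz":[4,2.6,0],"angular":[0,0,0],"claw":0},
    {"xyz":[4,2.6,0],"angular":[0,0,0],"claw":0},
    {"xyz":[4,2.6,0],"angular":[0,0,0],"claw":0},
    {"xyz":[4,2.6,0],"angular":[0,0,0],"claw":0},
    {"xyz":[4,2.6,0],"angular":[0,0,0],"claw":0},
    {"xyz":[4,2.6,0],"angular":[0,0,0],"claw":0},
    {"xyz":[4,2.6,0],"angular":[0,0,0],"claw":0},
    {"xyz":[3,2,0],"angular":[0,0,0],"claw":0},
    {"xyz":[0,0,0],"angular":[0,0,8],"claw":0},
    {"xyz":[0,0,0],"angular":[0,0,8],"claw":0},
    {"xyz":[0,0,0],"angular":[0,0,8],"claw":0},
    {"xyz":[0,0,0],"angular":[0,0,8],"claw":0},
    {"xyz":[0,0,0],"angular":[0,0,8],"claw":0},
    {"xyz":[0,0,0],"angular":[0,0,8],"claw":0},
    {"xyz":[0,0,0],"angular":[0,0,8],"claw":0},
    {"xyz":[0,0,0],"angular":[0,0,8],"claw":0},
    {"xyz":[0,0,0],"angular":[0,0,8],"claw":0},
    {"xyz":[0,0,0],"angular":[0,0,8],"claw":0},
  ],
)

```text
t: 2.2
eef_pos: [0.529, 0.2222, 0.2484]
ee_rot: [3.141, -0.0, -1.828]
force: [-0.4, 0.7, 0.2]
width: 0.0
gripper_force: 0.0
```

servo_tool(
  targets=[
    {"xyz":[2,-1.9,0],"angular":[0,0,0],"claw":0},
    {"xyz":[2.1,-1.9,0],"angular":[0,0,0],"claw":0},
    {"xyz":[0,0,3.5],"angular":[0,0,0],"claw":0},
    {"xyz":[0,0,3.5],"angular":[0,0,0],"claw":0},
    {"xyz":[0,0,0],"angular":[0,0,0],"claw":0},
    {"xyz":[0,0,0],"angular":[0,0,0],"claw":0},
  ],
)

```text
t: 2.8
eef_pos: [0.5558, 0.173, 0.1789]
ee_rot: [3.141, -0.001, -1.822]
force: [0.3, 0.4, 0.9]
width: 0.0002
gripper_force: 0.0
```

```bash
python3 - <<'E'
from h import *
s=monitor.get_state(); print(s['eef_pos'],s['ee_rot'],s['force'])
f=grab('side'); cv2.imwrite('pics/s2.png',cv2.resize(f['color'][130:250,160:310],None,fx=5,fy=5,interpolation=cv2.INTER_CUBIC))
print(proj(f,s['eef_pos']-[0,0,.022]), proj(f,[.555,.173,.124]))
E
```

```text
[0.55583575 0.17303878 0.17893717] [ 3.14129090e+00 -1.29490388e-03 -1.82162706e+00] [0.27150953 0.39124543 0.89594799]
(np.float64(214.34757891008297), np.float64(177.52435665348736)) (np.float64(215.35284529626722), np.float64(185.68921602912766))
```

View pics/s2.png

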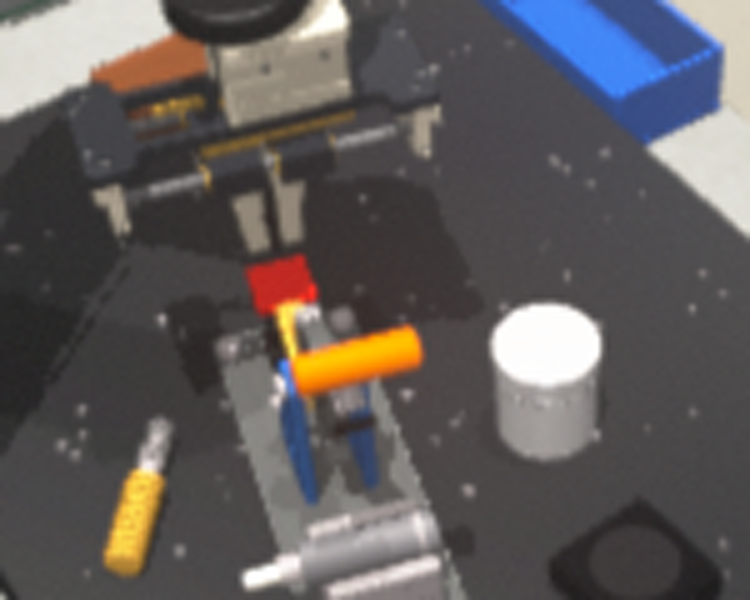

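The crop shows the closed fingertips (270,245) straight above the red tab (283,285), in line with it. Next I press down, watching the force.

servo_tool(
  targets=[
    {"xyz":[0,0,1.5],"angular":[0,0,0],"claw":0},
    {"xyz":[0,0,1.5],"angular":[0,0,0],"claw":0},
    {"xyz":[0,0,0.5],"angular":[0,0,0],"claw":0},
    {"xyz":[0,0,0.5],"angular":[0,0,0],"claw":0},
    {"xyz":[0,0,0.5],"angular":[0,0,0],"claw":0},
    {"xyz":[0,0,0.5],"angular":[0,0,0],"claw":0},
    {"xyz":[0,0,0],"angular":[0,0,0],"claw":0},
  ],
)

```text
t: 3.55
eef_pos: [0.5556, 0.1731, 0.1283]
ee_rot: [3.141, -0.0, -1.822]
force: [-0.0, 0.3, 0.0]
width: 0.0009
gripper_force: 0.0
```

servo_tool(
  targets=[
    {"xyz":[0,0,0.4],"angular":[0,0,0],"claw":0},
    {"xyz":[0,0,0.4],"angular":[0,0,0],"claw":0},
    {"xyz":[0,0,0.4],"angular":[0,0,0],"claw":0},
  ],
)

```text
t: 3.85
eef_pos: [0.5556, 0.1728, 0.1163]
ee_rot: [3.141, -0.001, -1.822]
force: [-0.3, -0.8, 2.1]
width: 0.0007
gripper_force: 0.9
```

servo_tool(
  targets=[
    {"xyz":[0,0,0.2],"angular":[0,0,0],"claw":0},
    {"xyz":[0,0,0.1],"angular":[0,0,0],"claw":0},
    {"xyz":[0,0,0],"angular":[0,0,0],"claw":0},
  ],
)

```text
t: 4.15
eef_pos: [0.5559, 0.1727, 0.115]
ee_rot: [-3.141, -0.001, -1.821]
force: [-5.1, -1.7, 16.1]
width: 0.0004
gripper_force: 7.4
```

The stop is reached: the tip is at 0.093 as predicted, and the force rises. I'll lift clear, go above the bar, and check there.

servo_tool(
  targets=[
    {"xyz":[0,0,-2],"angular":[0,0,0],"claw":0},
    {"xyz":[0,0,-4.5],"angular":[0,0,0],"claw":0},
    {"xyz":[0,0,-4.5],"angular":[0,0,0],"claw":0},
    {"xyz":[0,0,-4.5],"angular":[0,0,0],"claw":0},
    {"xyz":[0,0,-4.5],"angular":[0,0,0],"claw":0},
    {"xyz":[4.2,0,0],"angular":[0,0,0],"claw":0},
    {"xyz":[4.2,0,0],"angular":[0,0,0],"claw":0},
    {"xyz":[4.2,0,0],"angular":[0,0,0],"claw":0},
    {"xyz":[4.2,0,0],"angular":[0,0,0],"claw":0},
    {"xyz":[4.2,0,0],"angular":[0,0,0],"claw":0},
    {"xyz":[0,0,0],"angular":[0,0,0],"claw":0},
    {"xyz":[0,0,0],"angular":[0,0,0],"claw":0},
  ],
)

```text
t: 5.35
eef_pos: [0.5031, -0.0312, 0.3134]
ee_rot: [3.142, 0.0, -1.824]
force: [0.4, -0.4, -0.8]
width: 0.0005
gripper_force: 0.0
```

```bash
python3 - <<'E'
from h import *
s=monitor.get_state(); print(s['eef_pos'],s['ee_rot'],s['force'])
f=grab('side'); cv2.imwrite('pics/s3.png',cv2.resize(f['color'][110:240,160:310],None,fx=4.6,fy=4.6,interpolation=cv2.INTER_CUBIC))
for k,lo,hi in(('red',(0,150,60),(5,255,255)),):
    b=blob(f,lo,hi)[0]; print(b)
for a in(0,.1,.2,.3,.42):
    r=.3-a; d=.034+.075*np.cos(r); print(a,proj(f,[.5275+.248*d,.069+.969*d,.102+.075*np.sin(r)]))
print(proj(f,s['eef_pos']-[0,0,.022]))
E
```

```text
[ 0.5031012  -0.03118904  0.31340681] [ 3.14151317e+00  1.88091489e-04 -1.82423260e+00] [ 0.44609923 -0.42261169 -0.77478346]
[(40, [213.4, 193.8], [210, 190, 7, 9])]
0 (np.float64(215.2389767889751), np.float64(186.14580695993985))
0.1 (np.float64(215.3415950807704), np.float64(187.46060176272982))
0.2 (np.float64(215.5140363998729), np.float64(188.95758843852533))
0.3 (np.float64(215.75363538053398), np.float64(190.62055202307985))
0.42 (np.float64(216.12541118789812), np.float64(192.81125510385866))
(np.float64(232.17325610375502), np.float64(194.4462656078368))
```

View pics/s3.png

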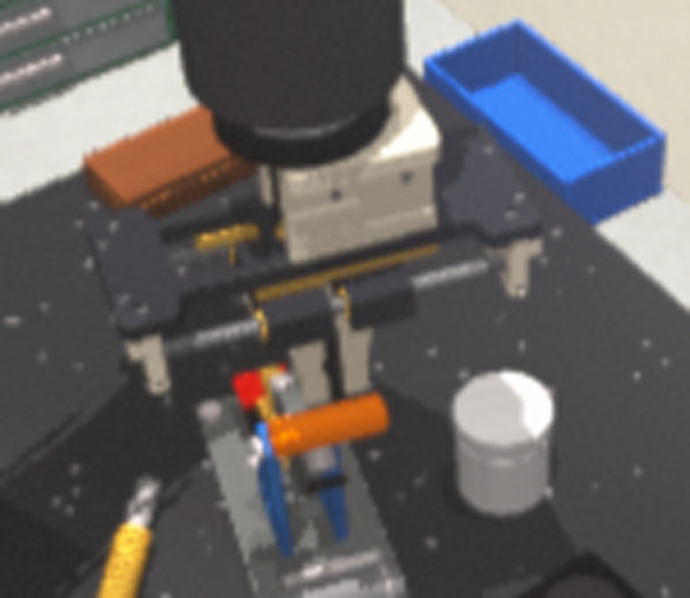

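The red tab is now at (213,194) px against 192.8 predicted for fully down, so the pawl is free. The fingers stand over the middle of the bar, which I now push along its arc.

servo_tool(
  targets=[
    {"xyz":[0,0,1.2],"angular":[0,0,0],"claw":0},
    {"xyz":[0,0,1.0],"angular":[0,0,0],"claw":0},
    {"xyz":[0.6,0,0.6],"angular":[0,0,0],"claw":0},
    {"xyz":[0.5,0,0.6],"angular":[0,0,0],"claw":0},
    {"xyz":[0.5,0,0.6],"angular":[0,0,0],"claw":0},
    {"xyz":[0.4,0,0.6],"angular":[0,0,0],"claw":0},
    {"xyz":[0.4,0,0.6],"angular":[0,0,0],"claw":0},
    {"xyz":[0.4,0,0.7],"angular":[0,0,0],"claw":0},
    {"xyz":[0,0,0],"angular":[0,0,0],"claw":0},
  ],
)

```text
t: 6.3
eef_pos: [0.4962, -0.0576, 0.2533]
ee_rot: [3.14, -0.002, -1.821]
force: [-0.2, 0.8, 0.7]
width: 0.0005
gripper_force: 0.3
```

servo_tool(
  targets=[
    {"xyz":[0.4,0,0.6],"angular":[0,0,0],"claw":0},
    {"xyz":[0.3,0,0.7],"angular":[0,0,0],"claw":0},
    {"xyz":[0.3,0,0.7],"angular":[0,0,0],"claw":0},
    {"xyz":[0.2,0,0.7],"angular":[0,0,0],"claw":0},
    {"xyz":[0.2,0,0.7],"angular":[0,0,0],"claw":0},
    {"xyz":[0.2,0,0.7],"angular":[0,0,0],"claw":0},
    {"xyz":[0.1,0,0.7],"angular":[0,0,0],"claw":0},
    {"xyz":[0.1,0,0.7],"angular":[0,0,0],"claw":0},
    {"xyz":[0,0,0],"angular":[0,0,0],"claw":0},
  ],
)

```text
t: 7.2
eef_pos: [0.4917, -0.0746, 0.1983]
ee_rot: [3.14, 0.0, -1.822]
force: [-1.0, 0.3, 0.3]
width: 0.0003
gripper_force: 0.0
```

```bash
python3 - <<'E'
from h import *
s=monitor.get_state(); print(s['eef_pos'],s['force'])
f=grab('side'); cv2.imwrite('pics/s4.png',cv2.resize(f['color'][110:260,160:310],None,fx=4,fy=4,interpolation=cv2.INTER_CUBIC))
E
```

```text
[ 0.49170692 -0.07461644  0.19827852] [-0.99143747  0.30836082  0.33021013]
```

View pics/s4.png

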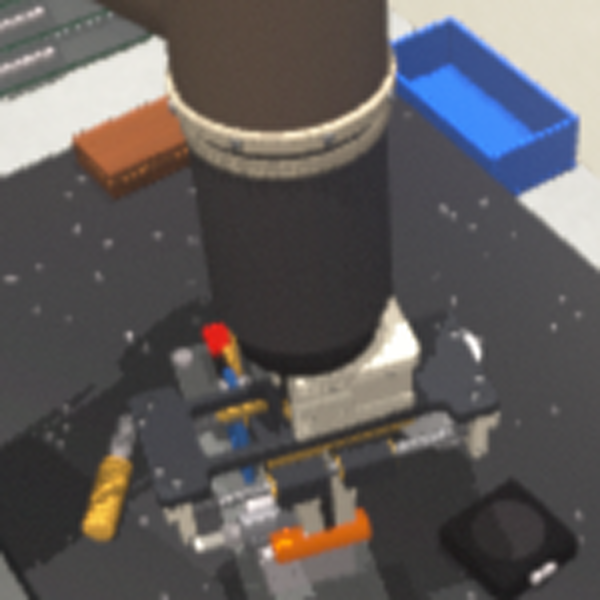

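The bar sits under the fingertips (325,530) and has come down with them, and the tab is still down. About 16 mm remain.

servo_tool(
  targets=[
    {"xyz":[0.1,0,0.5],"angular":[0,0,0],"claw":0},
    {"xyz":[0,0,0.4],"angular":[0,0,0],"claw":0},
    {"xyz":[0,0,0.4],"angular":[0,0,0],"claw":0},
    {"xyz":[0,0,0.2],"angular":[0,0,0],"claw":0},
    {"xyz":[0,0,0.1],"angular":[0,0,0],"claw":0},
    {"xyz":[0,0,0],"angular":[0,0,0],"claw":0},
  ],
)

```text
t: 7.85
eef_pos: [0.4918, -0.0757, 0.1834]
ee_rot: [3.141, 0.0, -1.822]
force: [0.9, -1.1, 1.0]
width: 0.0007
gripper_force: 0.4
```

servo_tool(
  targets=[
    {"xyz":[0,0,0.1],"angular":[0,0,0],"claw":0},
    {"xyz":[0,0,0.1],"angular":[0,0,0],"claw":0},
    {"xyz":[0,0,0],"angular":[0,0,0],"claw":0},
  ],
)

```text
t: 8.15
eef_pos: [0.4918, -0.0758, 0.1818]
ee_rot: [-3.141, -0.0, -1.822]
force: [-1.0, -1.6, 3.9]
width: 0.0005
gripper_force: 2.3
```

servo_tool(
  targets=[
    {"xyz":[0,0,0.1],"angular":[0,0,0],"claw":0},
    {"xyz":[0,0,0.1],"angular":[0,0,0],"claw":0},
    {"xyz":[0,0,0],"angular":[0,0,0],"claw":0},
  ],
)

```text
t: 8.45
eef_pos: [0.4919, -0.0759, 0.1811]
ee_rot: [-3.141, -0.0, -1.821]
force: [-5.5, 0.2, 16.8]
width: 0.0004
gripper_force: 8.3
```

Firm contact (17 N) at the predicted height, so the pad is on the punch holder. I'll retreat straight up, then sideways, and check.

servo_tool(
  targets=[
    {"xyz":[0,0,-1],"angular":[0,0,0],"claw":0},
    {"xyz":[0,0,-3],"angular":[0,0,0],"claw":0},
    {"xyz":[0,0,-4],"angular":[0,0,0],"claw":0},
    {"xyz":[0,0,-4],"angular":[0,0,0],"claw":0},
    {"xyz":[4,0,0],"angular":[0,0,0],"claw":0},
    {"xyz":[4,0,0],"angular":[0,0,0],"claw":0},
    {"xyz":[4,0,0],"angular":[0,0,0],"claw":0},
    {"xyz":[4,0,0],"angular":[0,0,0],"claw":0},
    {"xyz":[4,0,0],"angular":[0,0,0],"claw":0},
    {"xyz":[0,0,0],"angular":[0,0,0],"claw":0},
    {"xyz":[0,0,0],"angular":[0,0,0],"claw":0},
    {"xyz":[0,0,0],"angular":[0,0,0],"claw":0},
  ],
)

```text
t: 9.65
eef_pos: [0.4422, -0.2689, 0.2994]
ee_rot: [3.141, 0.0, -1.822]
force: [0.2, -0.3, -0.0]
width: 0.0004
gripper_force: 0.0
```

```bash
python3 - <<'E'
from h import *
s=monitor.get_state(); print(s['eef_pos'],s['force'],s['t'])
f=grab('top'); h=f['color']
cv2.imwrite('pics/t5.png',cv2.resize(h[180:270,190:310],None,fx=6,fy=6,interpolation=cv2.INTER_CUBIC))
for k,lo,hi in(('red',(0,150,60),(5,255,255)),('or',(6,170,120),(17,255,255))): print(k,blob(f,lo,hi)[0])
print('bar pred',[proj(f,[.5275-.248*.15*np.cos(a),.069-.969*.15*np.cos(a),.15+.15*np.sin(a)]) for a in(0,.1,.2)])
f=grab('side'); cv2.imwrite('pics/s5.png',cv2.resize(f['color'][140:290,160:310],None,fx=4,fy=4,interpolation=cv2.INTER_CUBIC))
for k,lo,hi in(('red',(0,150,60),(5,255,255)),('or',(6,170,120),(17,255,255))): print(k,blob(f,lo,hi)[0])
print('bar pred',[proj(f,[.5275-.248*.15*np.cos(a),.069-.969*.15*np.cos(a),.15+.15*np.sin(a)]) for a in(0,.1,.2)])
E
```

```text
[ 0.44219219 -0.2689274   0.29943359] [ 0.24877166 -0.27964145 -0.01553904] 9.65
red [(74, [214.5, 215.6], [210, 211, 10, 11])]
or []
bar pred [(np.float64(283.0751979876278), np.float64(230.29954698756043)), (np.float64(283.05506315430034), np.float64(229.96842710616846)), (np.float64(282.6117965753816), np.float64(229.53954750142066))]
red [(38, [213.0, 193.7], [210, 190, 7, 9])]
or [(1318, [71.8, 104.3], [43, 81, 57, 58]), (84, [3.2, 154.0], [0, 143, 11, 20]), (47, [20.9, 136.5], [15, 130, 13, 15]), (34, [108.6, 114.3], [106, 107, 7, 15])]
bar pred [(np.float64(241.77885222939054), np.float64(247.03816312265008)), (np.float64(241.3236386040626), np.float64(243.18728476828613)), (np.float64(240.66883106749736), np.float64(238.81992616580808))]
```

View pics/s5.png

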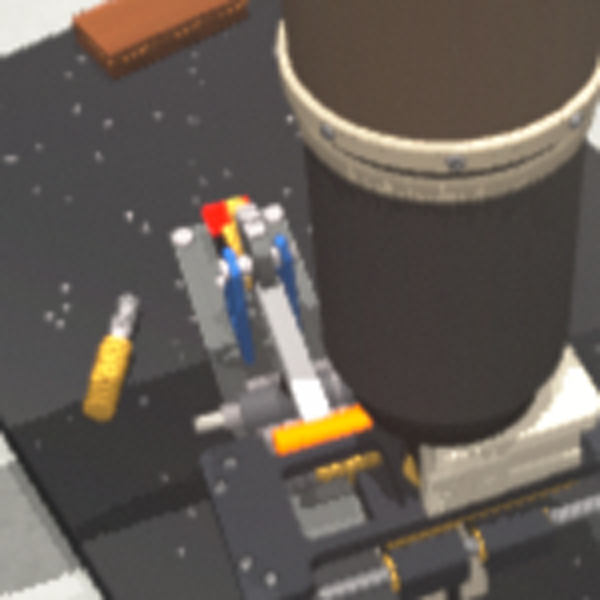

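View pics/t5.png

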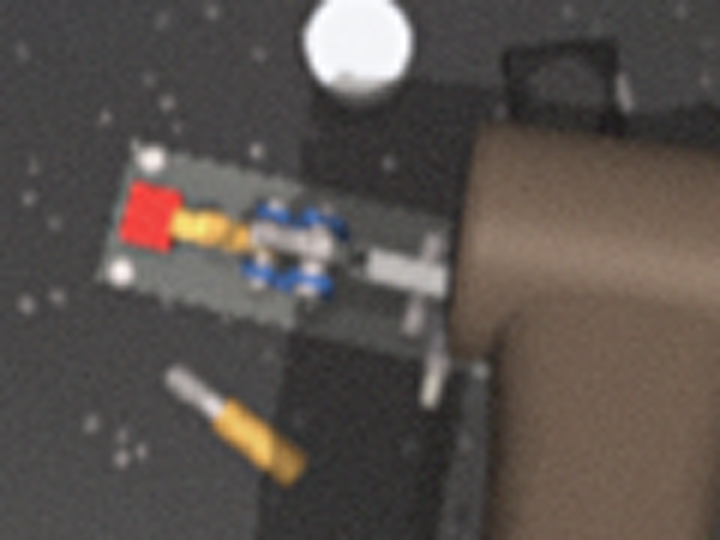

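The arm is level: the bar is at (240.5,247.5) px against (241.8,247.0) predicted for level. The tab is still down at (213,194), the punch holder is seated with the pad on it, and the hand is clear.

```bash
python3 -c "
from station import order; print(order.job_done())"
```

```text
the job is handed in; nothing more can be done
None
```

The job is handed in at about 10 s of the 42 s limit: the pawl is fully down and free, the arm is level with its pad on the seated punch holder, and the hand is clear; no verdict came back.

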